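# Hold the angle gauge at the set pitch on a crowned stud block

### The job

We are setting out the sloping screen bracket on the joist offcut. Pick up the pendulum angle gauge and set it down roughly level on the crown of the stud block, its back close against the joist offcut's face and its dial looking away from the joist; then rock it over on the stud until the swinging needle settles in line with the rider clip on the scale. Finish holding it there, still and in your grip, so that the pitch line can be scribed along its base; leave the pencil, tape roll, screwdriver and bottle where they are.

Things in the scene. Friction and masses are not known exactly. Their poses are not given: they have to be found in the camera images.
- gauge: pendulum angle gauge, an A-shaped frame about 0.45 kg standing on its base bar: bar 164 (y) x 30 (x) x 14 mm with a flat underside, two sloping legs, white scale plate between them, black grip head 36 (y) x 22 (x) mm, 112 to 170 mm above the underside, to be gripped across y. Origin: centre of the underside; z up, y along the bar, +x out of the dial side, -x its back
- gauge_grip (a point): point in the gauge's grip head, on its mid-plane, 150 mm above the underside; axes as the gauge's
- gauge_face (a point): point on the dial-side face of the gauge's base bar, 15 mm out (+x) from its middle and 7 mm above the underside; axes as the gauge's
- needle (a joint): angle (rad) of the free, weighted needle about its pivot 126 mm above the underside: 0 at mid-scale (gauge level), positive with its tip towards the gauge's +y end. It hangs plumb: rolling the gauge +y end down by an angle makes it read plus that angle. Lightly damped, settles in 1 to 2 s. Scale ticks every 5 degrees to 30 either side; travel 0.65 either way
- rider (a joint): angle (rad) of the rider clip, the mark: a small black block 10 mm wide, 12 mm high, on the lower rim of the scale 98 mm from the needle's pivot; same zero and sign as the needle. Set beforehand between 0.14 and 0.38; stiff, it stays where it is on the gauge
- needle_tip (a point): lower tip of the needle, 90 mm from its pivot; its z axis points from the tip up to the pivot
- rider_mark (a point): middle of the rider clip's front, 98 mm from the needle's pivot; its z axis points up to the pivot
- joist: the joist offcut, a pale softwood board standing on edge, fixed to the bench: 45 mm thick (x), 220 mm long (y), 120 mm high. Origin: centre of its underside; +x is the outward normal of its clear face (22.5 mm from the origin) against which the stud block is butted. Two small steel angle cleats are on its back
- stud: stud block, darker wood, fixed to the bench and butted to the joist's clear face: 60 mm (x) x 74 mm (y), axes parallel to the joist's. Its top is uneven: a hewn crown of seven flats across y, roughly an arc of 75 mm radius, 60 mm high near the middle, falling to 49-51 mm at the y ends (slopes to 28 degrees), level along x. Origin: centre of underside, 52.5 mm along +x from the joist's origin
- stud_crown (a point): highest line of the stud block's crown, mid-width, 60 mm above the bench; axes as the stud's
- pencil: flat carpenter's pencil lying down, 163 mm long; bystander; origin centre of underside
- tape: roll of packing tape lying flat, 96 mm across, 48 mm high; bystander; origin centre of underside
- driver: screwdriver lying down; bystander
- cleaner: small white bottle, 60 mm across, 130 mm high, standing; bystander; origin centre of underside

How it is judged:
By the outcome, as a careful person would: the job done as asked, in the order asked, and still so for the second after the job is handed in, while the arm keeps its last pose, push and grip.
It also fails if it takes over 48 s, if anything falls off the work surface, if the arm or the gripper's body presses on something with over 40 N, if the wrist force passes 120 N, or if a joint passes its speed limit or range.

### The arm

A 6-joint arm with a two-finger parallel gripper is mounted at the origin on the work surface. World frame = base frame: x ahead of the robot, y to its left, z up, the work surface at z = 0. Lengths are in mm, angles in rad, forces in N, time in s.
With the tool pointing down it reaches from about 350 to 875 mm from the base axis. Payload 4.2 kg.
Tool frame: the origin (TCP) lies at the very end of the fingers, on their centre line; the grasp point (between the pads) lies arm.grip_point_offset behind it (arm.grip_point_offset is the distance from the TCP to the grasp point, in mm); z points along the fingers, y is the line along which they close (so a half turn about z gives the same grasp; the last joint's range is limited). The gripper opens to 85 mm and grips with 20 to 120 N. Pads are 22 mm wide; open, the fingers measure 114 mm over their backs; the gripper's body (76 mm by 85 mm) begins 54 mm behind the grasp point. The pads swing forward as they close: fully open they stand 13 mm farther back than shut.
Start: joints at [1.376, 0.385, 0.008, 0, -1.194, -0.259], TCP at [273.956, 561.736, 209.312] pointing down, gripper open.
Joint ranges: [-3.14, 3.14], [-1.21, 2.06], [-1.07, 1.41], [-3.16, 2.05], [-2.99, -0.16], [-3.1, 3.1]. Speed limits (rad/s): [2.79, 2.79, 3.14, 3.14, 3.14, 3.14].

### API

Orientations are given as a unit quaternion [x, y, z, w].
In Python, from bench import arm, cams, ticket gives the robot as it stands.
- The arm moves only by the tool servo_tool, never from a script. Its argument "commands" is a list that holds one entry, the list of rows, each a list of 7 numbers: the closure in counts, from 0 (fully open) to 255 (shut), then the shift along the tool's x, y, z in m, then the turn, a rotation vector about the tool's x, y, z in degrees. In form: [[[grip, x, y, z, ax, ay, az], ...]]. A call has 1 to 10 rows; each row shifts and turns the commanded pose from where the row before left it, along the tool's axes as they then stand; what a row does not reach is not made up. A row lasts 1/12 s, in which the tool goes at most 41.7 mm and 7.16 degrees, less where a joint would pass 70% of its speed; a pose out of reach is approached as far as the arm can. A call with a gripper value outside its range is refused whole. The fingers move at their own pace and stop on an object; the grip force is fixed at half the most. Time passes only in rows, so rows that do not move let the fingers close. It gives the time, the measured TCP pose, the force, the opening and the grip force at its end, in the units of the state.
- arm.read_state(): the state, without advancing time (a new reading comes with each control period).
- cams.get_image(name): name is "scene" or "top"; returns a dict with "frame" (420x560x3 uint8, blue, green, red), "K" (3x3 intrinsics, pixels), "T" (4x4, takes a point from camera to world coordinates). Camera axes: x right, y up, looking along -z (the intrinsics and any distortion apply to the point x, -y, -z); pixel columns grow to the right and rows downward; lengths in mm; the calibration is good to about 2 mm. A picture is of the moment at which its call begins. There is no depth.
- ticket.job_done(): hands the job in; it is judged then, once.
The state is a dict: "clock": time; "joints": joint angles; "joint_vel": joint speeds; "joint_efforts": joint torques, N m; "position": TCP position; "ee_rot": TCP orientation; "contact_force": force on the tool from outside, world axes, zero at the start; "wrist_torque": the same for the moment, N m; "gripper_width": finger opening in mm; "grasp_force": force on a finger pad.
Only numpy, scipy, OpenCV 4.12 (cv2) and the standard library are available. Lean on these libraries where they do the work, as an engineer would, in place of code of your own. Each camera call takes 0.05 s, during which the arm holds its last target. There are 200 camera calls.

## Working session

There is one attempt and no reset: what is moved stays moved. The work goes in short steps, Python scripts to look and compute and a tool call to move; the robot and the scene stay as the last step left them, time stands still between calls to the robot, and variables do not carry over. Pictures are saved under pics/ and viewed, at most 10 in all, crops included, and the job is handed in when it is done.

Besides the shell and the picture viewer there is one more tool, called as name(argument=value, ...), one argument or row to a line, values as JSON. servo_tool: Moves the arm, as the interface text tells. Its arguments: {"type":"object","properties":{"commands":{"type":"array","items":{"type":"array","items":{"type":"array","items":{"type":"number"}}}}},"required":["commands"]}

```bash
mkdir -p pics
python3 - <<'E'
from bench import arm,cams
import cv2,numpy as np
print(arm.read_state(), arm.grip_point_offset)
for n in("scene","top"):
    d=cams.get_image(n); cv2.imwrite(f"pics/{n}0.png",d["frame"]); print(n,d["K"].round(1).tolist(),d["T"].round(3).tolist(),[k for k in d])
E
```

```text
{'clock': 0.0, 'joints': array([ 1.37561876e+00,  3.85570646e-01,  6.61542095e-03, -4.90077102e-04,
       -1.19402777e+00, -2.58536018e-01]), 'joint_vel': array([ 0.00059841,  0.00129528, -0.00038855, -0.00099441,  0.00133008,
       -0.00076132]), 'joint_efforts': array([ 3.02531262e-04, -3.92289877e+01,  1.88405067e+01,  4.18635651e+00,
       -4.48429899e-03,  1.32096710e-05]), 'position': array([273.68522406, 561.17419847, 208.21040523]), 'ee_rot': array([ 9.74357220e-01, -2.25003914e-01, -1.93008067e-04,  1.09999691e-03]), 'contact_force': array([0.33735639, 0.16074826, 0.06756249]), 'wrist_torque': array([ 0.0230912 ,  0.01341781, -0.0117825 ]), 'grasp_force': 0.0, 'gripper_width': 85.38690856112824} 18.700000000000003
scene [[410.3, 0.0, 274.2], [0.0, 410.3, 211.1], [0.0, 0.0, 1.0]] [[0.379, -0.624, 0.683, 1250.078], [0.925, 0.268, -0.269, -279.867], [-0.015, 0.734, 0.679, 781.131], [0.0, 0.0, 0.0, 1.0]] ['frame', 'K', 'T']
top [[546.6, 0.0, 286.3], [0.0, 546.6, 211.1], [0.0, 0.0, 1.0]] [[-0.007, 0.995, -0.103, 433.451], [-1.0, -0.005, 0.023, -17.769], [0.022, 0.103, 0.994, 1289.719], [0.0, 0.0, 0.0, 1.0]] ['frame', 'K', 'T']
```

View pics/scene0.png

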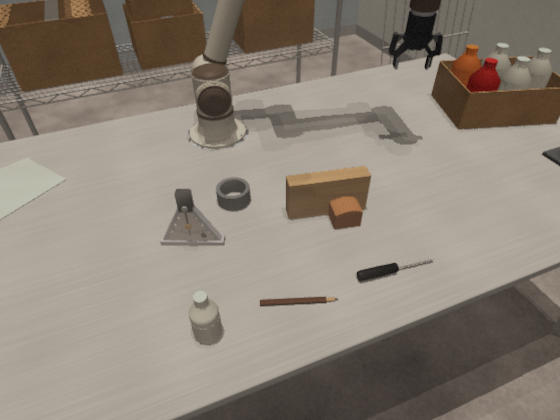

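View pics/top0.png

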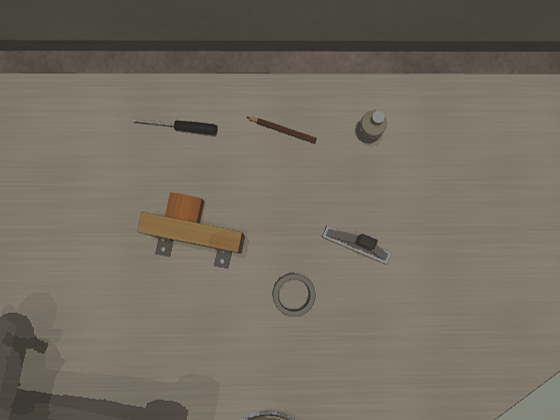

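```bash
cat > h.py <<'E'
import numpy as np,cv2
from bench import arm,cams
def proj(d,P):
    P=np.atleast_2d(P).astype(float);T=d["T"];q=(P-T[:3,3])@T[:3,:3];q=q*[1,-1,-1]
    u=q@d["K"].T;return u[:,:2]/u[:,2:]
def ray(d,uv):
    uv=np.atleast_2d(uv).astype(float);r=np.c_[uv,np.ones(len(uv))]@np.linalg.inv(d["K"]).T
    r=r*[1,-1,-1]@d["T"][:3,:3].T;return d["T"][:3,3],r
def onz(d,uv,z):
    o,r=ray(d,uv);return o+r*((z-o[2])/r[:,2])[:,None]
def onplane(d,uv,p,n):
    o,r=ray(d,uv);return o+r*(((np.array(p)-o)@n)/(r@n))[:,None]
def crop(d,x,y,w,h,s,name):
    cv2.imwrite(name,cv2.resize(d["frame"][y:y+h,x:x+w],None,fx=s,fy=s,interpolation=cv2.INTER_CUBIC))
E
python3 - <<'E'
from h import *
t=cams.get_image("top");s=cams.get_image("scene")
a=t["frame"][180:275,130:260];b=t["frame"][215:275,310:400];c=s["frame"][180:255,155:235]
A=cv2.resize(a,(520,380),interpolation=2);B=cv2.resize(b,(270,180),interpolation=2)
out=np.zeros((600,800,3),np.uint8)
out[:380,:520]=A
out[390:390+180,:270]=B
out[:0]=0
C=cv2.resize(c,(0,0),fx=3.4,fy=3.4,interpolation=2)
out[:C.shape[0],525:525+C.shape[1]]=C
D=cv2.resize(s["frame"][160:235,275:385],(0,0),fx=3,fy=3,interpolation=2)
out[375:600,460:790]=D
cv2.imwrite("pics/c1.png",out)
E
```

```text
(no output)
```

View pics/c1.png

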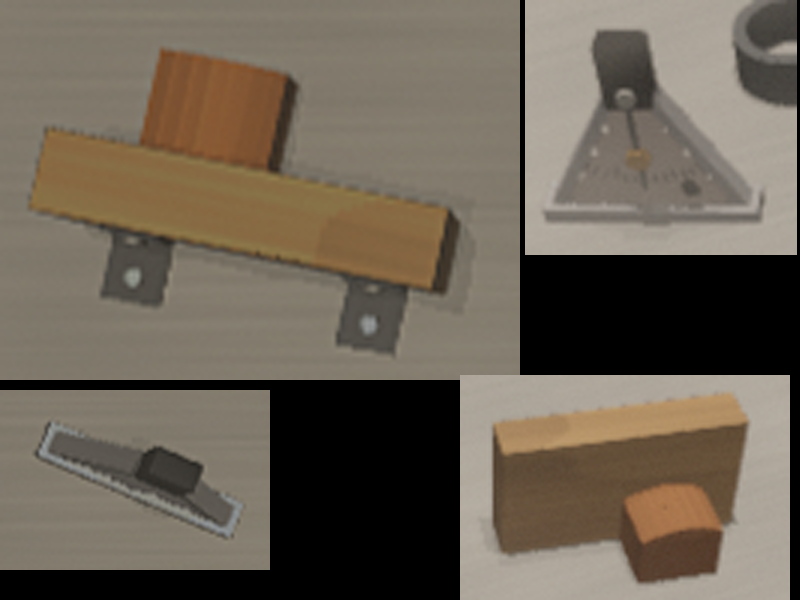

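Run:
```python
from h import *
t=cams.get_image("top");s=cams.get_image("scene")
A=lambda L:[(130+x/4-.4,180+y/4-.4) for x,y in L]
J=onz(t,A([(45,130),(30,208),(448,205),(432,290)]),120);print("joist",J.round(1).tolist(),J.mean(0).round(1))
S=onz(t,A([(160,50),(290,74)]),50);print("stud",S.round(1).tolist())
B=[(310+x/3-.4,215+(y-390)/3-.4) for x,y in [(52,422),(37,456),(242,500),(231,538)]]
G=onz(t,B,14);print("bar",G.round(1).tolist(),G.mean(0).round(1))
H=[(310+x/3-.4,215+(y-390)/3-.4) for x,y in [(148,447),(203,460),(136,480),(190,495)]]
print("head",onz(t,H,170).round(1).tolist(), onz(t,H,170).mean(0))
C=lambda L:[(155+(x-525)/3.4-.4,180+y/3.4-.4) for x,y in L]
print("scene base bottom front L R",onz(s,C([(547,220),(762,217)]),0).round(1).tolist())
for P,Q in(("J",J),("G",G)):
    v=(Q[0]+Q[1]-Q[2]-Q[3])[:2];print(P,np.degrees(np.arctan2(-v[0],v[1])), np.linalg.norm(v)/2)
    w=(Q[0]-Q[1]+Q[2]-Q[3])[:2];print(P,np.degrees(np.arctan2(w[1],w[0])), np.linalg.norm(w)/2)
v=(G[0]+G[1]-G[2]-G[3])[:2];v/=np.linalg.norm(v);n=np.array([v[1],-v[0],0]);y=np.array([*v,0])
c=G.mean(0)
for off in(0,5,10):
  p=onplane(s,C([(625,98),(645,188),(690,187)]),c+n*off,n);q=np.c_[(p-c)@y,p[:,2]];print(off,q.round(1).tolist())
  pv=np.array([0,126]);print([np.degrees(np.arctan2(a[0],126-a[1])).round(1) for a in q[1:]])
```

```text
joist [[553.5, 266.7, 120.0], [511.7, 273.8, 120.0], [512.1, 51.6, 120.0], [466.8, 60.0, 120.0]] [511. 163. 120.]
stud [[606.1, 219.6, 50.0], [592.0, 145.6, 50.0]]
bar [[531.2, -141.9, 14.0], [504.6, -129.8, 14.0], [469.4, -289.4, 14.0], [440.0, -280.0, 14.0]] [ 486.3 -210.3   14. ]
head [[501.7, -192.4, 170.0], [492.5, -230.0, 170.0], [479.1, -183.7, 170.0], [468.6, -220.5, 170.0]] [ 485.47822569 -206.66585728  170.        ]
scene base bottom front L R [[465.9, -288.3, -0.0], [527.4, -136.2, 0.0]]
J -11.383351939508833 218.81180625149764
J -10.140372813355105 44.20665937255061
G -23.015855709588468 161.74145874579358
G -21.020200364309208 29.960854176352537
0 [[-3.1, 115.0], [-3.2, 22.7], [31.1, 23.7]]
[np.float64(-1.8), np.float64(16.9)]
5 [[-1.5, 119.5], [-1.5, 27.9], [32.5, 28.9]]
[np.float64(-0.9), np.float64(18.5)]
10 [[0.1, 124.1], [0.1, 33.1], [33.9, 34.1]]
[np.float64(0.1), np.float64(20.3)]
```

servo_tool(
  commands=[
    [[0,0.024,0.0272,-0.003,0,0,0],[0,0.024,0.0272,-0.003,0,0,0],[0,0.024,0.0272,-0.003,0,0,0],[0,0.024,0.0272,-0.003,0,0,0],[0,0.024,0.0272,-0.003,0,0,0],[0,0.024,0.0272,-0.003,0,0,0],[0,0.024,0.0272,-0.003,0,0,0],[0,0.024,0.0272,-0.003,0,0,0],[0,0.024,0.0272,-0.003,0,0,0],[0,0.024,0.0272,-0.003,0,0,0]],
  ],
)

```text
clock: 1.13
position: [370.4, 210.3, 239.7]
ee_rot: [0.974, -0.225, 0.0, -0.0]
contact_force: [1.0, -0.2, -0.4]
gripper_width: 85.3
grasp_force: 0.0
```

servo_tool(
  commands=[
    [[0,0.024,0.0272,0,0,0,0],[0,0.024,0.0272,0,0,0,0],[0,0.024,0.0272,0,0,0,0],[0,0.024,0.0272,0,0,0,0],[0,0.024,0.0272,0,0,0,0],[0,0.024,0.0272,0,0,0,0],[0,0.024,0.0272,0,0,0,0],[0,0.024,0.0272,0,0,0,0],[0,0.024,0.0272,0,0,0,0],[0,0,0,0,0,0,0]],
  ],
)

```text
clock: 1.97
position: [458.0, -107.2, 239.0]
ee_rot: [0.974, -0.228, -0.0, 0.001]
contact_force: [0.1, 0.0, 0.9]
gripper_width: 85.5
grasp_force: 0.0
```

servo_tool(
  commands=[
    [[0,0.0178,0.0207,0,0,0,0],[0,0.0178,0.0207,0,0,0,0],[0,0.0178,0.0207,0,0,0,0],[0,0.0178,0.0207,0,0,0,0],[0,0,0,0,0,0,-3.8],[0,0,0,0,0,0,0],[0,0,0,0,0,0,0],[0,0,0,0,0,0,0],[0,0,0,0,0,0,0]],
  ],
)

```text
clock: 2.72
position: [484.8, -207.5, 239.5]
ee_rot: [0.981, -0.192, 0.0, -0.0]
contact_force: [0.3, 1.0, 0.3]
gripper_width: 85.1
grasp_force: 0.0
```

Run:
```python
from h import *
st=arm.read_state();print(st["position"],st["ee_rot"])
s=cams.get_image("scene");t=cams.get_image("top")
a=cv2.resize(s["frame"][90:270,120:330],(0,0),fx=1.9,fy=1.9,interpolation=2);b=cv2.resize(t["frame"][150:330,290:490],(0,0),fx=1.9,fy=1.9,interpolation=2)
cv2.imwrite("pics/g1.png",np.hstack([a,b]))
# joist refine: orange wood mask
f=t["frame"];hsv=cv2.cvtColor(f,cv2.COLOR_BGR2HSV);print(hsv[230,190],hsv[207,184],hsv[230,300])
```

```text
[ 484.8422489  -207.54244157  239.53159713] [ 9.81326069e-01 -1.92351547e-01  1.53202737e-04 -6.91357652e-05]
[ 17 128 141] [ 13 158 140] [ 25  47 141]
```

View pics/g1.png

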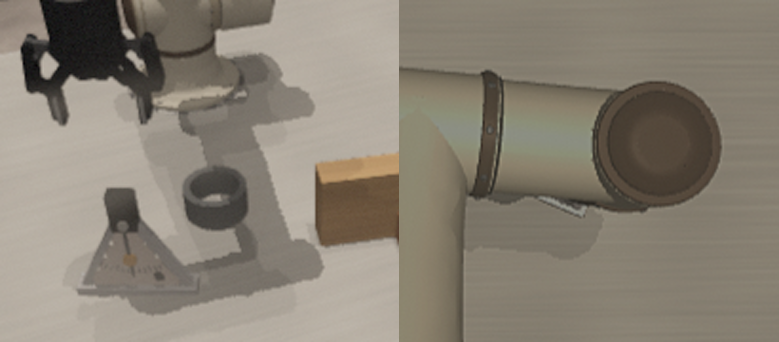

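servo_tool(
  commands=[
    [[0,0,0,0.025,0,0,0],[0,0,0,0.025,0,0,0],[0,0,0,0.02,0,0,0],[0,0,0,0.015,0,0,0],[0,0,0,0.015,0,0,0],[0,0,0,0.011,0,0,0],[0,0,0,0,0,0,0],[0,0,0,0,0,0,0]],
  ],
)

```text
clock: 3.48
position: [484.9, -208.0, 128.3]
ee_rot: [0.981, -0.192, -0.0, 0.0]
contact_force: [0.2, -0.2, -0.2]
gripper_width: 85.4
grasp_force: 0.0
```

servo_tool(
  commands=[
    [[80,0,0,0,0,0,0],[120,0,0,0,0,0,0],[160,0,0,0,0,0,0],[255,0,0,0,0,0,0],[255,0,0,0,0,0,0],[255,0,0,0,0,0,0],[255,0,0,0,0,0,0],[255,0,0,0,0,0,0],[255,0,0,0,0,0,0]],
  ],
)

```text
clock: 4.23
position: [485.4, -208.8, 129.2]
ee_rot: [0.981, -0.192, 0.001, 0.0]
contact_force: [-1.7, -2.5, 5.4]
gripper_width: 34.5
grasp_force: 63.0
```

Run:
```python
from h import *
st=arm.read_state();print(st["position"],st["ee_rot"],st["contact_force"],st["wrist_torque"],st["gripper_width"])
s=cams.get_image("scene");t=cams.get_image("top")
a=cv2.resize(s["frame"][160:260,140:260],(0,0),fx=5,fy=5,interpolation=2)
cv2.imwrite("pics/g2.png",a)
t0=cv2.imread("pics/top0.png");hsv=cv2.cvtColor(t0,cv2.COLOR_BGR2HSV)
m=cv2.inRange(hsv,(15,95,90),(22,255,255));m[:,:130]=0;m[:,260:]=0
c=max(cv2.findContours(m,0,2)[0],key=cv2.contourArea);r=cv2.minAreaRect(c);b=cv2.boxPoints(r);print(b)
P=onz(t,b,120);print(P.round(1).tolist(),P.mean(0));print([np.linalg.norm(P[i]-P[i-1]).round(1) for i in range(4)],[np.degrees(np.arctan2(*(P[i]-P[i-1])[[1,0]])).round(1) for i in range(4)])
```

```text
[ 485.4349695  -208.81130826  129.2473834 ] [ 9.81311943e-01 -1.92421746e-01  8.00169087e-04  3.19347636e-04] [-1.74923837 -2.4981628   5.42767161] [-0.32524029  0.19877429 -0.01258343] 34.533791619623905
[[136.8077  231.96156]
 [141.00002 211.00002]
 [241.57692 231.1154 ]
 [237.3846  252.07695]]
[[511.0, 274.5, 120.0], [555.8, 266.5, 120.0], [511.5, 51.6, 120.0], [466.8, 60.5, 120.0]] [511.27457324 163.24829433 120.        ]
[np.float64(218.5), np.float64(45.6), np.float64(219.4), np.float64(45.6)] [np.float64(78.3), np.float64(-10.1), np.float64(-101.7), np.float64(168.8)]
```

View pics/g2.png

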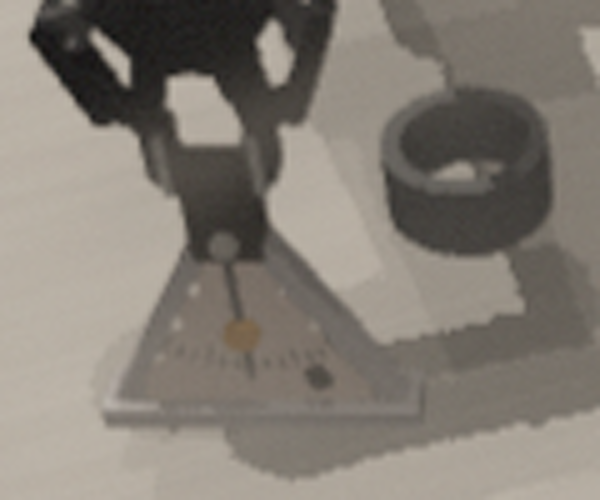

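Run:
```python
from h import *
s=cams.get_image("scene")
C=lambda L:[(275+(x-460)/3-.4,160+(y-375)/3-.4) for x,y in L]
Q=onz(s,C([(640,581),(716,572)]),0);print("stud bottom front",Q.round(1).tolist())
Q2=onz(s,C([(500,453),(745,424)]),120);print("joist top front edge",Q2.round(1).tolist())
Q3=onz(s,C([(507,553)]),0);print("joist bot",Q3.round(1))
ex=np.array([.980,-.199,0]);ey=np.array([.199,.980,0]);o=np.array([511.2,163.2,0])
for q in(Q,Q2,Q3):print(((q-o)@ex).round(1),((q-o)@ey).round(1))
D=lambda L:[(140+x/5-.4,160+y/5-.4) for x,y in L]
g=onz(s,D([(105,425),(420,418)]),0);print("gauge front bottom",g.round(1).tolist(),np.degrees(np.arctan2(-(g[1]-g[0])[0],(g[1]-g[0])[1])), np.linalg.norm(g[1]-g[0]))
n=np.array([.925,-.38,0]);print((g.mean(0)-15*n))
```

```text
stud bottom front [[590.7, 152.2, -0.0], [607.4, 220.1, 0.0]]
joist top front edge [[510.6, 50.2, 120.0], [558.4, 261.0, 120.0]]
joist bot [[511.1  57.9   0. ]]
[80.1 82.9] [ 5.  74.9]
[21.9 26.8] [-110.9  105.2]
[20.8] [-103.2]
gauge front bottom [[466.5, -289.7, 0.0], [526.0, -137.6, 0.0]] -21.374576246561638 163.26101947330736
[ 482.34654789 -207.94197281    0.        ]
```

servo_tool(
  commands=[
    [[255,0,0,-0.015,0,0,0],[255,0,0,-0.025,0,0,0],[255,0,0,-0.03,0,0,0],[255,0,0,-0.03,0,0,0],[255,0,0,-0.03,0,0,0],[255,0,0,-0.02,0,0,0],[255,-0.003,-0.0152,0,0,0,0],[255,-0.0055,-0.03,0,0,0,0],[255,-0.006,-0.0333,0,0,0,0],[255,-0.006,-0.0333,0,0,0,0]],
  ],
)

```text
clock: 5.22
position: [506.7, -95.4, 275.8]
ee_rot: [0.981, -0.194, -0.003, -0.0]
contact_force: [0.5, 0.1, -6.2]
gripper_width: 35.0
grasp_force: 61.8
```

servo_tool(
  commands=[
    [[255,-0.006,-0.0333,0,0,0,0],[255,-0.006,-0.0333,0,0,0,0],[255,-0.006,-0.0333,0,0,0,0],[255,-0.006,-0.0333,0,0,0,0],[255,-0.006,-0.0333,0,0,0,0],[255,-0.006,-0.0333,0,0,0,0],[255,-0.006,-0.0333,0,0,0,0],[255,-0.006,-0.0333,0,0,0,0],[255,-0.004,-0.02,0,0,0,0],[255,0,0,0,0,0,-5]],
  ],
)

```text
clock: 6.05
position: [567.6, 192.4, 274.2]
ee_rot: [0.989, -0.147, -0.003, 0.0]
contact_force: [0.3, -0.8, -4.3]
gripper_width: 34.8
grasp_force: 61.9
```

servo_tool(
  commands=[
    [[255,0,0,0,0,0,-5.3],[255,0,0,0,0,0,0],[255,0,0,0,0,0,0],[255,0,0,0,0,0,0],[255,0,0,0,0,0,0],[255,0,0,0,0,0,0],[255,0,0,0,0,0,0],[255,0,0,0,0,0,0]],
  ],
)

```text
clock: 6.72
position: [568.3, 187.6, 278.4]
ee_rot: [0.995, -0.104, 0.0, -0.0]
contact_force: [0.4, -0.4, -5.6]
gripper_width: 34.5
grasp_force: 61.9
```

Run:
```python
from h import *
st=arm.read_state();print(st["position"],st["ee_rot"],st["contact_force"],st["wrist_torque"],st["gripper_width"])
s=cams.get_image("scene")
a=cv2.resize(s["frame"][70:250,250:430],(0,0),fx=3.3,fy=3.3,interpolation=2)
cv2.imwrite("pics/g3.png",a)
```

```text
[568.26454189 187.59674126 278.40961538] [ 9.94576094e-01 -1.04011424e-01  4.41897911e-05 -1.24482987e-04] [ 0.37495915 -0.35273818 -5.55731301] [-0.02878542 -0.00879399 -0.00487761] 34.54940219128796
```

View pics/g3.png

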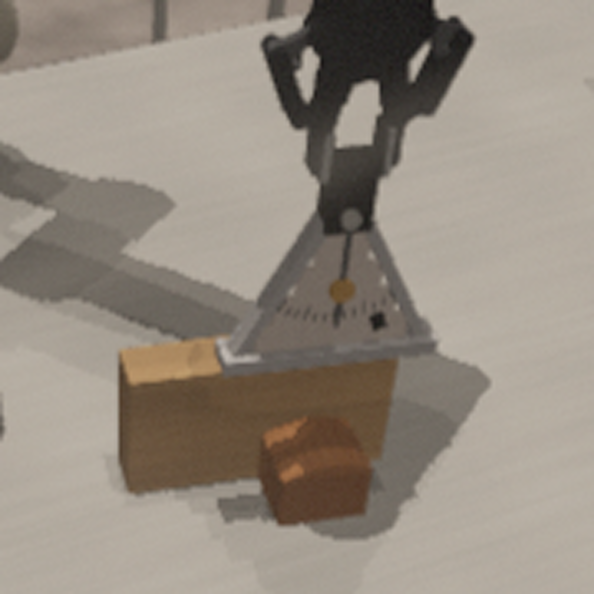

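servo_tool(
  commands=[
    [[255,0,0,0.015,0,0,0],[255,0,0,0.02,0,0,0],[255,0,0,0.02,0,0,0],[255,0,0,0.015,0,0,0],[255,0,0,0.01,0,0,0],[255,0,0,0.003,0,0,0],[255,0,0,0,0,0,0],[255,0,0,0,0,0,0],[255,0,0,0,0,0,0],[255,0,0,0,0,0,0]],
  ],
)

```text
clock: 7.6
position: [568.9, 188.1, 196.6]
ee_rot: [0.995, -0.104, 0.001, -0.001]
contact_force: [-0.0, 0.2, -5.2]
gripper_width: 34.6
grasp_force: 61.9
```

servo_tool(
  commands=[
    [[255,-0.002,0,0,0,0,0],[255,-0.002,0,0,0,0,0],[255,-0.001,0,0,0,0,0],[255,-0.001,0,0,0,0,0],[255,-0.001,0,0,0,0,0],[255,0,0,0,0,0,0],[255,0,0,0,0,0,0]],
  ],
)

```text
clock: 8.18
position: [561.4, 189.3, 195.3]
ee_rot: [0.995, -0.104, 0.0, -0.0]
contact_force: [0.8, 0.4, -5.3]
gripper_width: 34.5
grasp_force: 61.9
```

Run:
```python
from h import *
st=arm.read_state();print(st["position"],st["ee_rot"],st["contact_force"],st["wrist_torque"],st["gripper_width"])
s=cams.get_image("scene");t=cams.get_image("top")
a=cv2.resize(s["frame"][110:260,260:420],(0,0),fx=3.4,fy=3.4,interpolation=2);b=cv2.resize(t["frame"][160:280,120:200],(0,0),fx=3,fy=3,interpolation=2)
o=np.zeros((510,800,3),np.uint8);o[:a.shape[0],:a.shape[1]]=a;o[:b.shape[0],550:550+b.shape[1]]=b
cv2.imwrite("pics/g4.png",o)
```

```text
[561.38321197 189.26474731 195.34472605] [ 9.94617329e-01 -1.03616443e-01  2.98903090e-05 -3.82245848e-06] [ 0.79944853  0.39293085 -5.2649841 ] [-0.00844516  0.02360864  0.0317392 ] 34.53018080473385
```

View pics/g4.png

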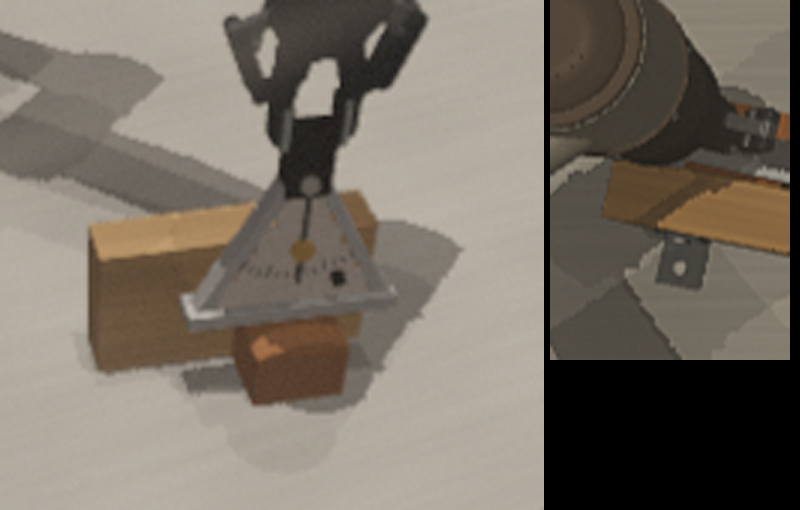

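servo_tool(
  commands=[
    [[255,-0.001,0,0,0,0,0],[255,-0.001,0,0,0,0,0],[255,0,0,0,0,0,0],[255,0,0,0,0,0,0],[255,0,0,0,0,0,0]],
  ],
)

```text
clock: 8.7
position: [559.5, 189.7, 195.3]
ee_rot: [0.995, -0.104, 0.0, -0.0]
contact_force: [-0.2, -0.1, -5.6]
gripper_width: 34.7
grasp_force: 61.9
```

servo_tool(
  commands=[
    [[255,-0.001,0,0,0,0,0],[255,0,0,0,0,0,0],[255,0,0,0,0,0,0],[255,0,0,0,0,0,0]],
  ],
)

```text
clock: 9.03
position: [558.5, 189.9, 195.3]
ee_rot: [0.995, -0.104, 0.0, -0.0]
contact_force: [0.7, 0.5, -5.8]
gripper_width: 34.6
grasp_force: 61.9
```

servo_tool(
  commands=[
    [[255,-0.001,0,0,0,0,0],[255,0,0,0,0,0,0],[255,0,0,0,0,0,0],[255,0,0,0,0,0,0]],
  ],
)

```text
clock: 9.37
position: [557.5, 190.1, 195.3]
ee_rot: [0.995, -0.104, 0.0, -0.0]
contact_force: [0.1, 0.2, -6.0]
gripper_width: 34.5
grasp_force: 61.9
```

servo_tool(
  commands=[
    [[255,-0.001,0,0,0,0,0],[255,0,0,0,0,0,0],[255,0,0,0,0,0,0],[255,0,0,0,0,0,0]],
  ],
)

```text
clock: 9.7
position: [556.6, 190.3, 195.3]
ee_rot: [0.995, -0.104, 0.0, 0.0]
contact_force: [0.6, 0.9, -4.9]
gripper_width: 34.6
grasp_force: 61.9
```

servo_tool(
  commands=[
    [[255,-0.001,0,0,0,0,0],[255,0,0,0,0,0,0],[255,0,0,0,0,0,0],[255,0,0,0,0,0,0]],
  ],
)

```text
clock: 10.03
position: [555.6, 190.5, 195.3]
ee_rot: [0.995, -0.104, 0.0, -0.0]
contact_force: [-0.0, 0.4, -4.9]
gripper_width: 34.5
grasp_force: 62.0
```

servo_tool(
  commands=[
    [[255,-0.001,0,0,0,0,0],[255,0,0,0,0,0,0],[255,0,0,0,0,0,0],[255,0,0,0,0,0,0]],
  ],
)

```text
clock: 10.37
position: [554.7, 190.7, 195.4]
ee_rot: [0.995, -0.104, 0.0, -0.0]
contact_force: [0.2, 0.1, -4.1]
gripper_width: 34.7
grasp_force: 61.9
```

servo_tool(
  commands=[
    [[255,-0.001,0,0,0,0,0],[255,0,0,0,0,0,0],[255,0,0,0,0,0,0],[255,0,0,0,0,0,0]],
  ],
)

```text
clock: 10.7
position: [553.9, 190.9, 195.5]
ee_rot: [0.995, -0.104, 0.0, -0.0]
contact_force: [1.5, -0.8, -4.7]
gripper_width: 34.7
grasp_force: 61.8
```

Run:
```python
from h import *
st=arm.read_state();print(st["position"],st["contact_force"],st["wrist_torque"])
```

```text
[553.8713239  190.86946357 195.46812288] [ 1.47956298 -0.82544459 -4.66771168] [-0.19809464 -0.65253133  0.13907958]
```

servo_tool(
  commands=[
    [[255,0.001,0,0,0,0,-0.6],[255,0,0,0,0,0,0],[255,0,0,0,0,0,0],[255,-0.0005,0,0,0,0,0],[255,-0.0005,0,0,0,0,0],[255,0,0,0,0,0,0],[255,0,0,0,0,0,0]],
  ],
)

```text
clock: 11.28
position: [553.6, 190.8, 195.3]
ee_rot: [0.995, -0.098, 0.0, 0.0]
contact_force: [0.5, -0.3, -5.0]
gripper_width: 34.4
grasp_force: 61.9
```

Run:
```python
from h import *
st=arm.read_state();print(st["position"],st["contact_force"],st["wrist_torque"])
```

```text
[553.61981286 190.81359036 195.27672822] [ 0.48536053 -0.2924987  -5.01123171] [-0.14568808 -0.41244876  0.0874332 ]
```

servo_tool(
  commands=[
    [[255,-0.0007,0,0,0,0,0],[255,0,0,0,0,0,0],[255,0,0,0,0,0,0],[255,0,0,0,0,0,0]],
  ],
)

```text
clock: 11.62
position: [553.0, 191.0, 195.3]
ee_rot: [0.995, -0.098, 0.0, 0.0]
contact_force: [1.7, -0.3, -5.4]
gripper_width: 34.4
grasp_force: 61.8
```

Run:
```python
from h import *
st=arm.read_state();print(st["position"],st["contact_force"],st["wrist_torque"])
```

```text
[553.04537221 190.96126086 195.34201291] [ 1.70407698 -0.29594867 -5.38151198] [-0.38730324 -0.63524783  0.10028342]
```

servo_tool(
  commands=[
    [[255,0.001,0,0,0,0,-0.4],[255,0,0,0.001,0,0,0],[255,0,0,0.001,0,0,0],[255,0,0,0.001,0,0,0],[255,0,0,0.001,0,0,0],[255,0,0,0.0005,0,0,0],[255,0,0,0,0,0,0],[255,0,0,0,0,0,0]],
  ],
)

```text
clock: 12.28
position: [553.8, 190.8, 190.7]
ee_rot: [0.995, -0.095, -0.0, 0.0]
contact_force: [0.8, -0.3, -5.3]
gripper_width: 35.0
grasp_force: 61.9
```

servo_tool(
  commands=[
    [[255,0,0,0.001,0,0,0],[255,0,0,0,0,0,0],[255,0,0,0,0,0,0],[255,0,0,0,0,0,0]],
  ],
)

```text
clock: 12.62
position: [553.9, 190.8, 189.8]
ee_rot: [0.995, -0.095, -0.0, 0.0]
contact_force: [0.0, 0.6, -5.4]
gripper_width: 34.5
grasp_force: 62.0
```

servo_tool(
  commands=[
    [[255,0,0,0.001,0,0,0],[255,0,0,0,0,0,0],[255,0,0,0,0,0,0],[255,0,0,0,0,0,0]],
  ],
)

```text
clock: 12.95
position: [554.1, 190.8, 189.2]
ee_rot: [0.995, -0.095, 0.0, -0.0]
contact_force: [0.0, 0.5, -2.9]
gripper_width: 34.6
grasp_force: 62.2
```

Run:
```python
from h import *
st=arm.read_state();print(st["position"],st["contact_force"],st["wrist_torque"])
```

```text
[554.06371676 190.80961426 189.17145741] [ 0.02108521  0.49599317 -2.86753799] [-0.09569082  0.06265462 -0.00101104]
```

servo_tool(
  commands=[
    [[255,0,0,0.001,0,0,0],[255,0,0,0.0005,0,0,0],[255,0,0,0,0,0,0],[255,0,0,0,0,0,0],[255,0,0,0,0,0,0],[255,0,0,0,0,0,0]],
  ],
)

```text
clock: 13.45
position: [554.6, 190.8, 189.1]
ee_rot: [0.996, -0.095, 0.001, -0.0]
contact_force: [-1.3, -0.5, 5.2]
gripper_width: 34.9
grasp_force: 63.2
```

Run:
```python
from h import *
st=arm.read_state();print(st["position"],st["contact_force"],st["wrist_torque"])
s=cams.get_image("scene");cv2.imwrite("pics/level.png",s["frame"])
crop(s,290,120,100,110,5,"pics/g5.png")
```

```text
[554.64527233 190.82923979 189.10324947] [-1.33020199 -0.52172275  5.21504694] [-0.32768772  0.58778846 -0.0125733 ]
```

View pics/g5.png

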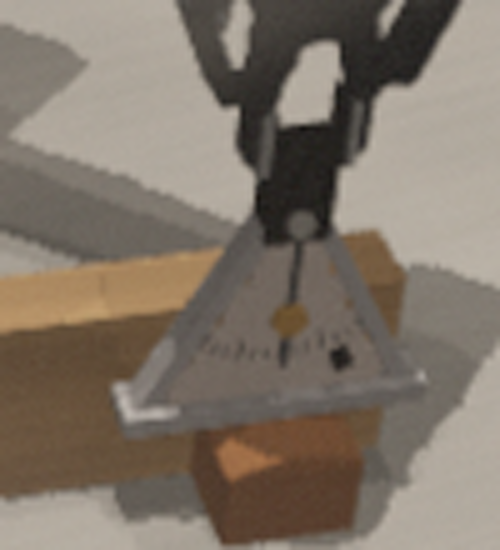

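servo_tool(
  commands=[
    [[255,0,-0.00226,0,-1,0,0],[255,0,-0.00226,-1e-05,-1,0,0],[255,0,-0.00226,-4e-05,-1,0,0],[255,0,-0.00226,-6e-05,-1,0,0],[255,0,-0.00226,-8e-05,-1,0,0],[255,0,-0.00226,-0.00011,-1,0,0],[255,0,-0.00226,-0.00013,-1,0,0],[255,0,-0.00226,-0.00015,-1,0,0],[255,0,-0.00226,-0.00017,-1,0,0],[255,0,-0.00226,-0.0002,-1,0,0]],
  ],
)

```text
clock: 14.33
position: [559.2, 213.3, 189.1]
ee_rot: [0.992, -0.094, -0.007, 0.087]
contact_force: [-1.1, 0.1, 9.2]
gripper_width: 34.8
grasp_force: 63.6
```

Run:
```python
from h import *
from scipy.spatial.transform import Rotation as R
st=arm.read_state();print(st["position"],st["contact_force"],st["wrist_torque"]);M=R.from_quat(st["ee_rot"]).as_matrix();print(M.round(4),np.degrees(np.arcsin(M[2,1])))
```

```text
[559.22119952 213.3386016  189.09759089] [-1.12933278  0.05616941  9.17101184] [-0.41291975  0.79599758 -0.08392425]
[[ 0.9821 -0.1858 -0.0295]
 [-0.1881 -0.967  -0.1721]
 [ 0.0035  0.1746 -0.9846]] 10.054375043545845
```

servo_tool(
  commands=[
    [[255,0,-0.00226,-0.00027,-1,0,0],[255,0,-0.00226,-0.0003,-1,0,0],[255,0,-0.00226,-0.00032,-1,0,0],[255,0,-0.00226,-0.00034,-1,0,0],[255,0,-0.00226,-0.00036,-1,0,0],[255,0,-0.00226,-0.00039,-1,0,0],[255,0,-0.00226,-0.00041,-1,0,0],[255,0,-0.00226,-0.00043,-1,0,0]],
  ],
)

```text
clock: 15.0
position: [562.6, 231.4, 187.8]
ee_rot: [0.983, -0.094, -0.013, 0.156]
contact_force: [-2.3, -0.3, 9.0]
gripper_width: 34.7
grasp_force: 63.6
```

servo_tool(
  commands=[
    [[255,0,0,0,0,0,0],[255,0,0,0,0,0,0],[255,0,0,0,0,0,0],[255,0,0,0,0,0,0],[255,0,0,0,0,0,0],[255,0,0,0,0,0,0],[255,0,0,0,0,0,0],[255,0,0,0,0,0,0],[255,0,0,0,0,0,0],[255,0,0,0,0,0,0]],
  ],
)

```text
clock: 15.83
position: [562.6, 231.2, 187.8]
ee_rot: [0.983, -0.093, -0.013, 0.156]
contact_force: [-1.7, 0.2, 8.8]
gripper_width: 34.7
grasp_force: 63.6
```

Run:
```python
from h import *
from scipy.spatial.transform import Rotation as R
st=arm.read_state();print(st["position"],st["contact_force"],st["wrist_torque"]);M=R.from_quat(st["ee_rot"]).as_matrix();print(M[2],np.degrees(np.arcsin(M[2,1])))
s=cams.get_image("scene");cv2.imwrite("pics/t18.png",s["frame"])
crop(s,305,150,75,65,8,"pics/g6.png")
```

```text
[562.61629951 231.2421585  187.79417638] [-1.68821007  0.17779127  8.79127021] [-0.38772829  0.69773691 -0.17060968]
[ 0.00358809  0.30931297 -0.95095353] 18.017831542700065
```

View pics/g6.png

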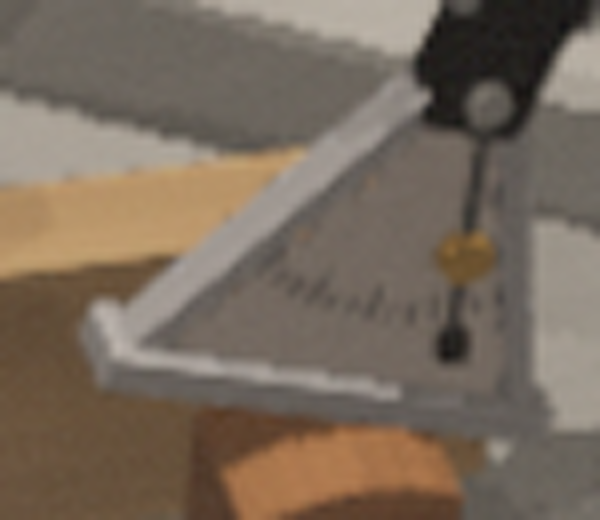

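```bash
cat > m.py <<'E'
from h import *
from scipy.spatial.transform import Rotation as R
from scipy.optimize import brentq
def cen(m,w): 
    n,l,st,c=cv2.connectedComponentsWithStats(m);i=1+np.argmax(st[1:,4]);return c[i],st[i,4]
def meas(img,box,M,tcp,up=6):
    d=cams.get_image("scene");x,y,w,h=box
    f=cv2.resize(img[y:y+h,x:x+w],None,fx=up,fy=up,interpolation=2)
    hsv=cv2.cvtColor(f,cv2.COLOR_BGR2HSV)
    gx,gy,gz=M[:,0],-M[:,1],-M[:,2]
    O=tcp-129.2*gz
    P=lambda yy,zz,xx:O+xx*gx+yy*gy+zz*gz
    T=lambda c:np.array([x,y])+(np.array(c)+.5)/up-.5
    def near(mask,c,r):
        uv=proj(d,c)[0];g=(uv-[x,y]+.5)*up-.5;mm=np.zeros(mask.shape,np.uint8);cv2.circle(mm,tuple(int(v) for v in g),int(r*up),255,-1)
        return cen(mask&mm,0)
    gold=cv2.inRange(hsv,(8,90,60),(28,255,255))
    ph=np.arcsin(M[2,1]) # needle angle in gauge
    disc,a1=near(gold,P(60*np.sin(ph),126-60*np.cos(ph),11),7)
    gray=cv2.cvtColor(f,cv2.COLOR_BGR2GRAY)
    dark=cv2.inRange(gray,0,62)
    rid,a2=near(dark,P(98*np.sin(.36),126-98*np.cos(.36),8),6)
    piv=proj(d,P(0,126,12))[0]
    out={}
    for off in(6,9,12):
        q=onplane(d,[T(disc),T(rid)],O+off*gx,gx);yz=np.c_[(q-O)@gy,(q-O)@gz-126]
        out[off]=[(round(float(np.degrees(np.arctan2(a,-b))),2),round(float(np.hypot(a,b)),1)) for a,b in yz]
    print("roll",np.degrees(ph).round(2),"disc px",T(disc).round(2),a1/up**2,"rid px",T(rid).round(2),a2/up**2,"pred piv",piv.round(1));print(out)
E
python3 - <<'E'
from m import *
st=arm.read_state();M=R.from_quat(st["ee_rot"]).as_matrix()
meas(cv2.imread("pics/t18.png"),(300,140,90,85),M,st["position"])
M0=R.from_euler("z",-10.9,degrees=True).as_matrix()@np.diag([1,-1,-1.])
meas(cv2.imread("pics/level.png"),(290,140,90,85),M0,np.array([554.6,190.8,189.1]))
E
```

```text
roll 18.02 disc px [362.69 181.66] 39.52777777777778 rid px [361.08 192.27] 16.194444444444443 pred piv [365.2 161.9]
{6: [(22.17, 67.2), (20.96, 102.8)], 9: [(21.03, 64.6), (20.19, 100.0)], 12: [(19.79, 61.9), (19.39, 97.2)]}
roll 0.0 disc px [347.51 183.52] 37.69444444444444 rid px [357.63 191.13] 13.166666666666666 pred piv [349.5 163.6]
{6: [(3.75, 67.7), (19.83, 104.8)], 9: [(2.74, 65.1), (19.59, 101.7)], 12: [(1.66, 62.4), (19.34, 98.7)]}
```

Run:
```python
from m import *
st=arm.read_state();M=R.from_quat(st["ee_rot"]).as_matrix()
M0=R.from_euler("z",-10.9,degrees=True).as_matrix()@np.diag([1,-1,-1.])
d=cams.get_image("scene")
for nm,M,tcp,pp,disc,rid in(("level",M0,np.array([554.6,190.8,189.1]),(349.9,164.1),(347.51,183.52),(357.63,191.13)),("t18",M,st["position"],(365.5,162.6),(362.69,181.66),(361.08,192.27))):
    img=cv2.imread(f"pics/{nm}.png");x,y=int(pp[0])-5,int(pp[1])-5;up=8
    g=cv2.GaussianBlur(cv2.cvtColor(cv2.resize(img[y:y+11,x:x+11],None,fx=up,fy=up,interpolation=2),6),(0,0),3)
    m=cv2.inRange(g,85,255);mm=np.zeros_like(m);cv2.circle(mm,(int((pp[0]-x+.5)*up),int((pp[1]-y+.5)*up)),26,255,-1);m&=mm
    c,a=cen(m,0);pv=np.array([x,y])+(c+.5)/up-.5
    gx,gy,gz=M[:,0],-M[:,1],-M[:,2];O=tcp-129.2*gz
    print(nm,pv.round(2),a/up**2,"dpx per mm x:",(proj(d,O+gx+100*gz)-proj(d,O+100*gz)).round(3))
    for offs in((12,12,12),(12,12,9),(12,10,8),(14,12,10)):
        q=[onplane(d,[p],O+o*gx,gx)[0] for p,o in zip((pv,disc,rid),offs)]
        yz=[np.array([(p-O)@gy,(p-O)@gz]) for p in q]
        f=lambda v:(np.degrees(np.arctan2(v[0],-v[1])).round(2),np.hypot(*v).round(1))
        print(offs,"piv",yz[0].round(1),"disc",f(yz[1]-yz[0]),"rider",f(yz[2]-yz[0]))
```

```text
level [349.89 164.58] 12.359375 dpx per mm x: [[0.13  0.237]]
(12, 12, 12) piv [  1.3 122.9] disc (np.float64(0.49), np.float64(59.3)) rider (np.float64(19.23), np.float64(95.3))
(12, 12, 9) piv [  1.3 122.9] disc (np.float64(0.49), np.float64(59.3)) rider (np.float64(19.49), np.float64(98.4))
(12, 10, 8) piv [  1.3 122.9] disc (np.float64(1.3), np.float64(61.0)) rider (np.float64(19.58), np.float64(99.4))
(14, 12, 10) piv [  0.4 124.5] disc (np.float64(1.3), np.float64(60.9)) rider (np.float64(19.58), np.float64(99.1))
t18 [365.5 162.5] 16.53125 dpx per mm x: [[0.139 0.233]]
(12, 12, 12) piv [  1.5 124.4] disc (np.float64(18.94), np.float64(59.9)) rider (np.float64(18.85), np.float64(95.3))
(12, 12, 9) piv [  1.5 124.4] disc (np.float64(18.94), np.float64(59.9)) rider (np.float64(19.69), np.float64(98.0))
(12, 10, 8) piv [  1.5 124.4] disc (np.float64(19.83), np.float64(61.7)) rider (np.float64(19.96), np.float64(98.9))
(14, 12, 10) piv [1.000e-01 1.256e+02] disc (np.float64(19.83), np.float64(61.5)) rider (np.float64(19.96), np.float64(98.7))
```

servo_tool(
  commands=[
    [[255,0,-0.0009,-0.00018,-0.4,0,0],[255,0,-0.0009,-0.00018,-0.4,0,0],[255,0,0,0,0,0,0],[255,0,0,0,0,0,0],[255,0,0,0,0,0,0],[255,0,0,0,0,0,0],[255,0,0,0,0,0,0],[255,0,0,0,0,0,0],[255,0,0,0,0,0,0],[255,0,0,0,0,0,0]],
  ],
)

```text
clock: 16.87
position: [563.0, 233.1, 187.6]
ee_rot: [0.982, -0.093, -0.014, 0.163]
contact_force: [-1.6, 1.0, 10.0]
gripper_width: 34.7
grasp_force: 63.6
```

servo_tool(
  commands=[
    [[255,0,0,0,0,0,0],[255,0,0,0,0,0,0],[255,0,0,0,0,0,0],[255,0,0,0,0,0,0],[255,0,0,0,0,0,0],[255,0,0,0,0,0,0],[255,0,0,0,0,0,0],[255,0,0,0,0,0,0],[255,0,0,0,0,0,0],[255,0,0,0,0,0,0]],
  ],
)

```text
clock: 17.7
position: [563.0, 233.0, 187.6]
ee_rot: [0.982, -0.093, -0.014, 0.163]
contact_force: [-1.6, 0.9, 9.2]
gripper_width: 34.1
grasp_force: 63.6
```

Run:
```python
from m import *
st=arm.read_state();print(st["position"],st["contact_force"],st["wrist_torque"]);M=R.from_quat(st["ee_rot"]).as_matrix()
s=cams.get_image("scene");cv2.imwrite("pics/t19.png",s["frame"]);meas(s["frame"],(300,140,90,85),M,st["position"])
a=cv2.resize(s["frame"][120:225,295:395],(0,0),fx=5.4,fy=5.4,interpolation=2)
t=cams.get_image("top");b=cv2.resize(t["frame"][170:290,110:190],(0,0),fx=3,fy=3,interpolation=2)
o=np.zeros((580,800,3),np.uint8);o[:a.shape[0],:a.shape[1]]=a;o[:b.shape[0],555:555+b.shape[1]]=b;cv2.imwrite("pics/g7.png",o)
```

```text
[562.96471841 233.04368977 187.63021207] [-1.64856083  0.87951591  9.20070874] [-0.36229581  0.68141775 -0.19267991]
roll 18.82 disc px [363.38 181.67] 39.30555555555556 rid px [361.34 191.66] 17.805555555555557 pred piv [365.9 161.9]
{6: [(23.05, 67.5), (21.05, 100.6)], 9: [(21.91, 64.8), (20.25, 97.8)], 12: [(20.68, 62.1), (19.4, 95.1)]}
```

View pics/g7.png

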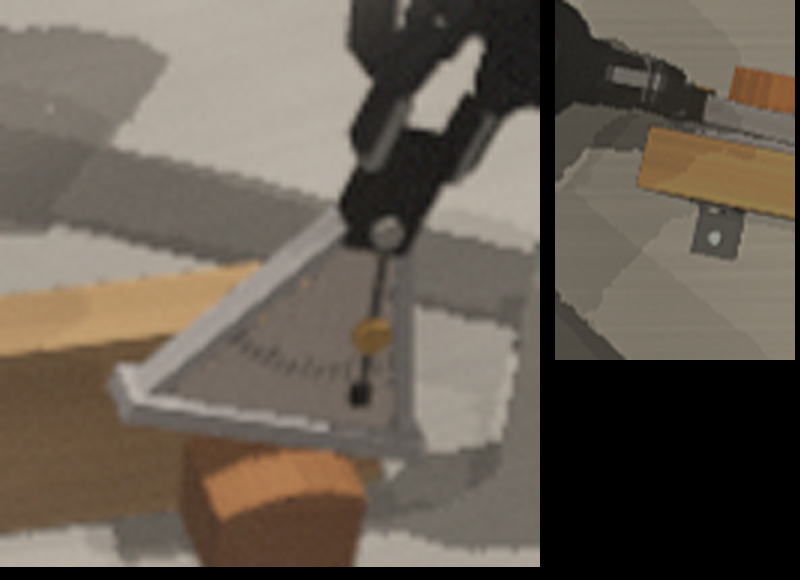

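servo_tool(
  commands=[
    [[255,-0.0004,0,0,0,0,0],[255,-0.0004,0,0,0,0,0],[255,-0.0004,0,0,0,0,0],[255,0,0,0,0,0,0],[255,0,0,0,0,0,0],[255,0,0,0,0,0,0],[255,0,0,0,0,0,0],[255,0,0,0,0,0,0],[255,0,0,0,0,0,0],[255,0,0,0,0,0,0]],
  ],
)

```text
clock: 18.68
position: [562.2, 233.2, 187.6]
ee_rot: [0.982, -0.093, -0.013, 0.163]
contact_force: [-0.3, -0.7, 8.7]
gripper_width: 34.7
grasp_force: 63.6
```

servo_tool(
  commands=[
    [[255,0,0,0,0,0,0],[255,0,0,0,0,0,0],[255,0,0,0,0,0,0],[255,0,0,0,0,0,0],[255,0,0,0,0,0,0],[255,0,0,0,0,0,0],[255,0,0,0,0,0,0],[255,0,0,0,0,0,0],[255,0,0,0,0,0,0],[255,0,0,0,0,0,0]],
  ],
)

```text
clock: 19.52
position: [562.2, 233.2, 187.6]
ee_rot: [0.982, -0.093, -0.013, 0.163]
contact_force: [-0.9, -0.8, 9.2]
gripper_width: 34.5
grasp_force: 63.6
```

Run:
```python
from m import *
st=arm.read_state();print(st["position"],st["contact_force"],st["wrist_torque"]);M=R.from_quat(st["ee_rot"]).as_matrix()
s=cams.get_image("scene");meas(s["frame"],(300,140,90,85),M,st["position"])
```

```text
[562.19891653 233.21239158 187.63750244] [-0.94995969 -0.77194661  9.15362135] [-0.45990836  0.27807582 -0.01288142]
roll 18.81 disc px [363.28 181.59] 39.47222222222222 rid px [361.21 192.48] 14.972222222222221 pred piv [365.8 161.7]
{6: [(23.03, 67.8), (21.16, 104.0)], 9: [(21.9, 65.1), (20.39, 101.3)], 12: [(20.68, 62.5), (19.58, 98.5)]}
```

Settled, with about 14 N on the stud, the gauge still gripped, and the needle in line with the rider as far as I can measure.

```bash
python3 -c "
from bench import ticket
print(ticket.job_done())"
```

```text
the job is handed in; nothing more can be done
None
```

I've handed the job in: the gauge is held still on the stud crown, close against the joist and tilted about 18.8°, with the needle in line with the rider to within about 1° by camera measurement, and none of the bystanders were touched.

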